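# Tip the sweets into the tub and stack the empty tray

## Robot

A 6-joint arm with a two-finger parallel gripper is mounted at the origin on the work surface. World frame = base frame: x ahead of the robot, y to its left, z up, the work surface at z = 0. Lengths are in m, angles in rad, forces in N, time in s.
With the tool pointing down it reaches from about 0.375 to 0.975 m from the base axis. Payload 3.8 kg.
Tool frame: the origin (TCP) lies midway between the tips of the shut fingers; the grasp point (between the pads) lies 19 mm behind it; y points along the fingers, z is the direction in which the jaws open and shut, and the axes are right-handed (so a half turn about y gives the same grasp; the last joint's range is limited). The gripper opens to 85 mm and grips with 20 to 120 N. Pads are 22 mm wide; open, the fingers measure 114 mm over their backs; the gripper's body (76 mm by 85 mm) begins 54 mm behind the grasp point. The pads swing forward as they close: fully open they stand 13 mm farther back than shut.
Start: joints at [1.278, 0.264, 1.604, -0, 1.274, -0.037], TCP at [0.171, 0.653, 0.2] pointing down, gripper open.
Joint ranges: [-2.63, 2.63], [-0.94, 2.18], [0.31, 2.57], [-1.31, 4.45], [0, 2.66], [-2.55, 2.55]. Speed limits (rad/s): [2.57, 2.57, 3.14, 3.14, 3.14, 3.14].

## Interface

Orientations are given as a unit quaternion [x, y, z, w].
In Python, from rig import telemetry, optics, robot gives the robot as it stands.
- The arm moves only by the tool send_rows, never from a script. Its argument "targets" is a list of rows, each a list of 7 numbers: the finger opening in mm, from 0 to 85.4, then the shift along the world's x, y, z in mm, then the turn, a rotation vector about the world's x, y, z in degrees. In form: [[claw, x, y, z, ax, ay, az], ...]. A call has exactly 5 rows; each row shifts and turns the commanded pose from where the row before left it; what a row does not reach is not made up. A row lasts 1/8 s, in which the tool goes at most 62.5 mm and 10.7 degrees, less where a joint would pass 70% of its speed; a pose out of reach is approached as far as the arm can. A call is refused whole if a number of a shift passes 62.5 or a number of a turn 10.7, either way. A call with a gripper value outside its range is refused whole. The fingers move at their own pace and stop on an object; "grip_force" is the grip in N (left out, the last holds). Time passes only in rows, so rows that do not move let the fingers close, or fill a call up. It gives the time, the measured TCP pose, the force and the opening at its end, in the units of the state.
- telemetry.get_state(): the state, without advancing time (a new reading comes with each control period).
- optics.get_image(name): name is "scene" or "top" or "wrist"; returns a dict with "img" (420x560x3 uint8, red, green, blue), "depth" (420x560 float32, m along the optical axis (not along the pixel's ray), 0 where there is no reading), "vfov" (degrees; the focal length in pixels is half the picture's height over the tangent of half this angle, whatever the lens; pixels are square), "cx", "cy" (the principal point, pixels), "R" (3x3) and "t" (3): a world point X has camera coordinates R X + t. Camera axes: x right, y down, z forward; pixel columns grow to the right and rows downward; lengths in m; the calibration is good to about 2 mm. The wrist camera is an equidistant fisheye: a pixel r from the principal point sees the ray r / f radians off the axis. A picture is of the moment at which its call begins.
- robot.sign_off(): hands the job in, once; it reports no verdict.
The state is a dict: "t": time; "joint_positions": joint angles; "joint_vel": joint speeds; "joint_torque": joint torques, N m; "ee_pos": TCP position; "eef_rot": TCP orientation; "contact_force": force on the tool from outside, world axes, zero at the start; "ft_torque": the same for the moment, N m; "width": finger opening in m.
Only numpy, scipy, OpenCV 4.12 (cv2) and the standard library are available. Lean on these libraries where they do the work, as an engineer would, in place of code of your own. Each camera call takes 0.05 s, during which the arm holds its last target. There are 200 camera calls.

## Task

Tip the four sweets off the loaded tray into the metal tub: the gripper must not touch the sweets, and they are brittle, so let them slide off just above the tub's rim. Then stack the emptied tray squarely on top of the pile of two empty trays, right way up, and let it go. Leave the pile where it stands and everything else alone.

Things in the scene. Friction and masses are not known exactly. Their poses are not given: they have to be found in the camera images.
- tray: Dark wooden tray: pan 130 (own x) x 110 x 18 mm high, floor 6 mm, walls 10 mm thick on three sides, no wall at the +x end. Handle at the -x end: 14 mm wide, 60 long, x -143 to -83, z 10 to 24 mm; lower 18 mm neck. Origin: centre of the pan's underside. 0.18 kg. The loaded one, on the table, carrying the sweets.
- tray_handle (a point): Centre of the loaded tray's handle (113 mm from the origin along own -x, 17 mm above the underside); same axes as the tray.
- pile_low: Lower of the two empty trays in the pile, standing on the table; shape and origin as the loaded tray.
- pile_top: Upper empty tray of the pile, shape and origin as the loaded tray; it rests on the lower one's rim, handles over one another, its underside 18 mm over the table. A third tray resting on its rim has its underside 18 mm above this one's.
- tub: Open rectangular bright-metal tub, fixed to the table: 176 mm (own x) by 162 mm (own y) by 70 mm high outside, walls 4 mm, floor 4 mm. Origin: centre of its underside, z up.
- sweet0: Loose chunky caramel-brown sweet, block 26 x 20 x 16 mm, 14 g, on the tray. Origin: centre of its underside as it lies at the start.
- sweet1: Loose chunky caramel-brown sweet, block 24 x 22 x 18 mm, 14 g, on the tray. Origin: centre of its underside as it lies at the start.
- sweet2: Loose chunky caramel-brown sweet, broken L-shaped piece 26 x 22 x 15 mm, 14 g, on the tray. Origin: centre of its underside as it lies at the start.
- sweet3: Loose chunky caramel-brown sweet, stepped piece 26 x 20 x 18 mm, 14 g, on the tray. Origin: centre of its underside as it lies at the start.
- cutter_cross: Bystander, leave alone: cross-shaped cutter of steel strip, 60 x 60 x 30 mm high, beyond the loaded tray's open end. Origin: centre of its underside.
- cutter_star: Bystander, leave alone: five-pointed star cutter of steel strip, 60 mm across, 30 mm high, on the near side of the table. Origin: centre of its underside.
- press: Bystander, leave alone: round steel hand press, 68 mm diameter, 52 mm high with its knob, beyond the pile. Origin: centre of its underside.
- pin_drum: Bystander, leave alone: black drum 60 mm in diameter, 36 mm high, with pins on top, on the near side of the table. Origin: centre of its underside.
- stick_cup: Bystander, leave alone: steel cup 72 mm in diameter and 100 mm high, full of thin wooden sticks that reach up to 180 mm. Origin: centre of its underside.
- oil_bottle: Bystander, leave alone: amber glass bottle 60 mm in diameter, 170 mm high. Origin: centre of its underside.
- turner: Bystander, leave alone: steel turner with a handle, 240 mm long, lying along own x at the right-hand side. Origin: centre of its underside.

How it is judged:
By the outcome, as a careful person would: the job done as asked, in the order asked, and still so for the second after the job is handed in, with the robot touching nothing.
It also fails if it takes over 58 s, if anything falls off the work surface, if the arm or the gripper's body presses on something with over 40 N, if the wrist force passes 120 N, or if a joint passes its speed limit or range.

## Working session

There is one attempt and no reset: what is moved stays moved. The work goes in short steps, Python scripts to look and compute and a tool call to move; the robot and the scene stay as the last step left them, time stands still between calls to the robot, and variables do not carry over. Pictures are saved under pics/ and viewed, about 8 in all and at most 12, crops included, and the job is handed in when it is done.

Besides the shell and the picture viewer there is one more tool, called after ">>>" by a JSON object that holds its "method" and its "body", one argument or row to a line. send_rows: Moves the arm, as the interface text tells. Its arguments: {"type":"object","properties":{"targets":{"type":"array"},"grip_force":{"type":"number"}},"required":["targets"]}

```bash
mkdir -p pics; cat > h.py <<'E'
import numpy as np, cv2
from rig import telemetry, optics, robot
def grab(n,save=None):
    d=optics.get_image(n)
    if save: cv2.imwrite('pics/'+save,cv2.cvtColor(d['img'],cv2.COLOR_RGB2BGR))
    return d
def cloud(d):
    h,w=d['depth'].shape; f=h/2/np.tan(np.radians(d['vfov'])/2)
    v,u=np.mgrid[:h,:w]; z=d['depth']
    P=np.stack([(u-d['cx'])/f*z,(v-d['cy'])/f*z,z],-1)
    return (P-d['t'])@d['R']
E
python3 - <<'E'
from h import *
d=grab('top','top1.png'); np.savez('top1.npz',**d)
e=grab('scene','scene1.png'); np.savez('scene1.npz',**e)
for x in(d,e): print(x['vfov'],x['cx'],x['cy'],-x['R'].T@x['t'],x['R'])
print(telemetry.get_state())
E
```

```text
49.19483812107481 271.61584632997995 211.61375620663526 [ 0.36253996 -0.07659225  1.12695021] [[ 0.01095941 -0.99992477  0.00550953]
 [-0.98731237 -0.01169373 -0.1583589 ]
 [ 0.15841141 -0.0037041  -0.98736625]]
46.508024640814874 276.1132887468241 208.88775472571166 [1.43666448 0.39596749 0.73098356] [[-0.47466707  0.8797855  -0.02585809]
 [ 0.50323797  0.24717258 -0.82804424]
 [-0.7221099  -0.40605811 -0.56006616]]
{'t': 0.1, 'joint_positions': array([ 1.27810926e+00,  2.64679379e-01,  1.60527553e+00, -6.27528652e-06,
        1.27370928e+00, -3.69004935e-02]), 'joint_vel': array([-0.00110048,  0.00077586, -0.00218502, -0.00030304,  0.00019656,
       -0.00026676]), 'joint_torque': array([-3.95910874e-04, -5.16706002e+01, -3.68589985e+01,  1.60911054e-05,
        6.34246957e-03,  1.52312288e-05]), 'ee_pos': array([0.17056817, 0.6523223 , 0.19886498]), 'eef_rot': array([ 0.70205422, -0.09030524,  0.09006913, -0.70060858]), 'contact_force': array([-0.02841441,  0.72212223, -0.21521432]), 'ft_torque': array([ 0.01519712, -0.02622271, -0.01294311]), 'width': 0.08520833893475785}
```

View pics/top1.png

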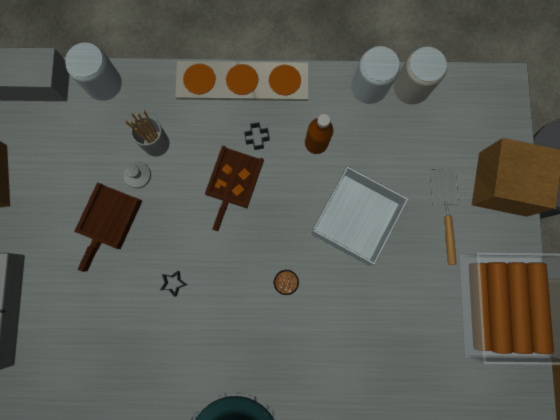

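View pics/scene1.png

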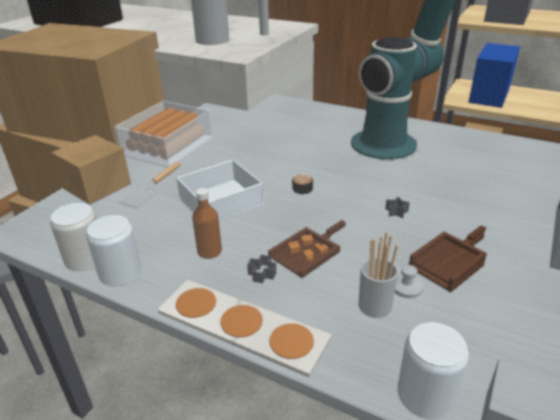

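```bash
cat >> h.py <<'E'
def ortho(d,z,x0,y0,half,s):  # image up=+x, left=+y ; s px/m
    h=d['img'].shape[0]; f=h/2/np.tan(np.radians(d['vfov'])/2)
    K=np.array([[f,0,d['cx']],[0,f,d['cy']],[0,0,1]])
    n=int(2*half*s)
    A=np.array([[0,-1/s,x0+half],[-1/s,0,y0+half],[0,0,z],[0,0,1]])
    H=K@np.c_[d['R'],d['t']]@A
    return cv2.warpPerspective(cv2.cvtColor(d['img'],cv2.COLOR_RGB2BGR),H,(n,n),flags=cv2.WARP_INVERSE_MAP|cv2.INTER_CUBIC)
E
python3 - <<'E'
from h import *
d=dict(np.load('top1.npz'))
P=cloud(d)
for n,(u,v) in dict(tray=(236,172),handle=(220,218),pile=(108,218),pileh=(90,258),tub=(360,216),tubrim=(349,169),star=(174,283),cross=(257,136),cup=(147,133),bottle=(319,135),press=(137,175),drum=(286,282),plate=(242,80),turner=(447,215)).items(): print(n,P[v,u].round(4))
c=[('tray',.018,P[172,236]),('pile',.036,P[218,108]),('tub',.07,P[216,360])]
ims=[]
for n,z,p in c:
    x0,y0=p[0].round(2)-.02*(n!='tub'),p[1].round(2); half=.13
    im=ortho(d,z,x0,y0,half,1500)
    im=cv2.convertScaleAbs(im,alpha=1.7,beta=10)
    for k in range(-5,6):
        q=int(half*1500+k*.025*1500)
        cv2.line(im,(q,0),(q,5),(0,255,0),1);cv2.line(im,(0,q),(5,q),(0,255,0),1)
    print(n,x0,y0); ims.append(im)
cv2.imwrite('pics/o1.png',np.hstack(ims[:2])); cv2.imwrite('pics/o2.png',ims[2])
# rim points by height
for n,lo,hi,(u0,u1,v0,v1) in [('tray',.012,.03,(195,275,135,240)),('pile',.031,.05,(65,150,178,280)),('tub',.05,.085,(300,415,155,275))]:
    Q=P[v0:v1,u0:u1].reshape(-1,3); col=d['img'][v0:v1,u0:u1].reshape(-1,3).astype(int)
    m=(Q[:,2]>lo)&(Q[:,2]<hi)&((col[:,0]-col[:,2]>15)|(n=='tub'))
    r=cv2.minAreaRect((Q[m][:,:2]*1000).astype(np.float32)); print(n,m.sum(),r,np.median(Q[m][:,2]),cv2.boxPoints(r).round(1).tolist())
E
```

```text
tray [0.6415 0.0095 0.0079]
handle [0.522  0.0442 0.026 ]
pile [0.5191 0.3159 0.0238]
pileh [0.4216 0.349  0.0324]
tub [ 0.5339 -0.2995  0.0064]
tubrim [ 0.6372 -0.2633  0.0676]
star [0.3652 0.1533 0.0029]
cross [ 0.7381 -0.0414  0.0014]
cup [0.707  0.2098 0.1066]
bottle [ 0.7037 -0.1871  0.117 ]
press [0.6224 0.2462 0.0427]
drum [ 0.3704 -0.1165  0.0311]
plate [ 0.8822 -0.0009  0.0166]
turner [ 0.5376 -0.5117  0.0153]
tray 0.62 0.01
pile 0.5 0.32
tub 0.53 -0.3
tray 1153 ((592.5118408203125, 25.868972778320312), (110.62879943847656, 207.02438354492188), 71.96245574951172) 0.020000376065938654 [[477.0, 5.300000190734863], [673.7999877929688, -58.79999923706055], [708.0999755859375, 46.400001525878906], [511.20001220703125, 110.5]]
pile 909 ((489.8014831542969, 331.101318359375), (113.5307388305664, 206.93911743164062), 68.91974639892578) 0.03684779260360963 [[372.79998779296875, 315.3999938964844], [565.9000244140625, 240.89999389648438], [606.7999877929688, 346.8999938964844], [413.70001220703125, 421.29998779296875]]
tub 828 ((528.5850219726562, -287.3528137207031), (162.4149627685547, 177.2753448486328), 61.54204177856445) 0.06847575412989723 [[412.0, -316.5], [567.7999877929688, -401.0], [645.2000122070312, -258.20001220703125], [489.3999938964844, -173.6999969482422]]
```

View pics/o1.png

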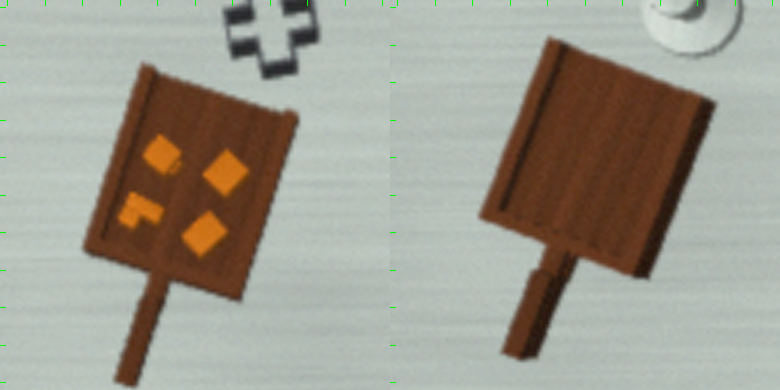

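```bash
python3 - <<'E'
from h import *
from scipy.spatial.transform import Rotation as R
s=telemetry.get_state(); r=R.from_quat(s['eef_rot']); print(r.as_matrix().round(3))
z=r.as_matrix()[:,2]; print('jaw yaw',np.degrees(np.arctan2(z[1],z[0])), s['ee_pos'])
E
```

```text
[[ 0.967 -0.001  0.253]
 [-0.253 -0.002  0.967]
 [-0.    -1.    -0.002]]
jaw yaw 75.34461865573685 [0.17056817 0.6523223  0.19886498]
```

View pics/o2.png

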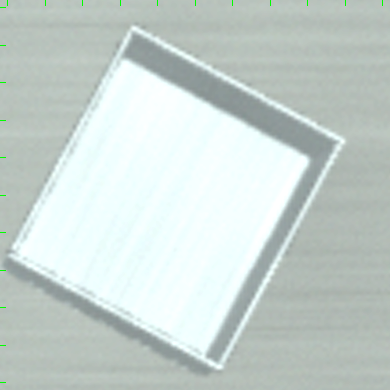

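>>> {"method": "send_rows", "body": {
  "targets": [
    [45,15,-25,-3,0,0,-0.3],
    [45,25,-43,-5,0,0,-0.3],
    [45,30,-50,-6,0,0,-0.3],
    [45,30,-50,-6,0,0,-0.3],
    [45,30,-50,-6,0,0,-0.3]
  ],
  "grip_force": 110
}}

```text
t: 0.72
ee_pos: [0.3012, 0.4331, 0.1734]
eef_rot: [0.7, -0.099, 0.099, -0.7]
contact_force: [1.1, 0.2, 0.6]
width: 0.0451
```

>>> {"method": "send_rows", "body": {
  "targets": [
    [45,30,-50,-6,0,0,-0.3],
    [45,30,-50,-6,0,0,-0.3],
    [45,30,-50,-6,0,0,-0.3],
    [45,30,-50,-6,0,0,-0.3],
    [45,30,-50,-6,0,0,-0.3]
  ]
}}

```text
t: 1.35
ee_pos: [0.4512, 0.1832, 0.1437]
eef_rot: [-0.699, 0.109, -0.109, 0.699]
contact_force: [-0.3, 0.5, -0.1]
width: 0.0448
```

>>> {"method": "send_rows", "body": {
  "targets": [
    [45,30,-50,-6,0,0,-0.3],
    [45,25,-52,-8,0,0,0],
    [45,11,-25,-4,0,0,0],
    [45,5,-9,-3,0,0,0],
    [45,0,0,0,0,0,0]
  ]
}}

```text
t: 1.98
ee_pos: [0.5214, 0.0491, 0.1225]
eef_rot: [-0.698, 0.111, -0.11, 0.698]
contact_force: [0.5, 0.0, 0.5]
width: 0.0452
```

```bash
cat >> h.py <<'E'
def wproj(d,X):
    p=d['R']@np.asarray(X)+d['t']; f=210/np.tan(np.radians(d['vfov'])/2)
    th=np.arctan2(np.hypot(p[0],p[1]),p[2]); q=p[:2]/np.hypot(p[0],p[1])*th*f
    return q+[d['cx'],d['cy']]
E
python3 - <<'E'
from h import *
d=grab('wrist'); im=cv2.cvtColor(d['img'],cv2.COLOR_RGB2BGR)
im=cv2.convertScaleAbs(im,alpha=1.4)
o=np.array([.629,.013,0]);a=np.radians(-18);e=np.array([np.cos(a),np.sin(a),0]);n=np.array([-e[1],e[0],0])
for x,y,z in [(65,55,18),(65,-55,18),(-65,55,18),(-65,-55,18),(-143,7,24),(-143,-7,24),(-83,7,24),(-83,-7,24)]:
    p=wproj(d,o+(x*e+y*n)/1000+[0,0,z/1000]); print(x,y,p.round(0)); cv2.circle(im,tuple(int(v) for v in p),3,(0,255,0),1)
cv2.imwrite('pics/w1.png',im)
E
```

```text
65 55 [327. 350.]
65 -55 [230. 350.]
-65 55 [336. 248.]
-65 -55 [220. 248.]
-143 7 [286. 167.]
-143 -7 [270. 167.]
-83 7 [286. 233.]
-83 -7 [270. 233.]
```

View pics/w1.png

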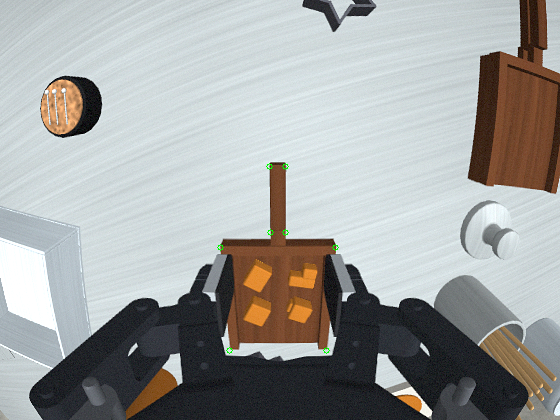

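>>> {"method": "send_rows", "body": {
  "targets": [
    [45,-1,0,-15,0,0,0],
    [45,-1,0,-30,0,0,0],
    [45,-1,0,-30,0,0,0],
    [45,0,0,-20,0,0,0],
    [45,0,0,-12,0,0,0]
  ]
}}

```text
t: 2.65
ee_pos: [0.517, 0.05, 0.0141]
eef_rot: [0.699, -0.111, 0.109, -0.698]
contact_force: [-0.4, -1.4, -0.3]
width: 0.045
```

>>> {"method": "send_rows", "body": {
  "targets": [
    [45,0,0,-6,0,0,0],
    [45,0,0,-3,0,0,0],
    [20,0,0,0,0,0,0],
    [10,0,0,0,0,0,0],
    [10,0,0,0,0,0,0]
  ]
}}

```text
t: 3.28
ee_pos: [0.5193, 0.049, 0.0076]
eef_rot: [-0.698, 0.11, -0.111, 0.699]
contact_force: [-0.4, 0.4, 0.4]
width: 0.0099
```

>>> {"method": "send_rows", "body": {
  "targets": [
    [5,0,0,0,0,0,0],
    [0,0,0,0,0,0,0],
    [0,0,0,0,0,0,0],
    [0,0,0,0,0,0,0],
    [0,0,0,0,0,0,0]
  ]
}}

```text
t: 3.9
ee_pos: [0.5187, 0.049, 0.007]
eef_rot: [0.698, -0.11, 0.11, -0.698]
contact_force: [0.2, -0.5, -1.1]
width: -0.0001
```

```bash
python3 - <<'E'
from h import *
d=grab('top'); e=grab('wrist')
im=cv2.convertScaleAbs(ortho(d,.018,.58,.03,.15,1300),alpha=1.7)
w=cv2.cvtColor(e['img'],cv2.COLOR_RGB2BGR)[30:420,60:460]
cv2.imwrite('pics/c1.png',np.hstack([im,w]))
print(telemetry.get_state()['ee_pos'])
E
```

```text
[0.51875961 0.04903533 0.0070477 ]
```

View pics/c1.png

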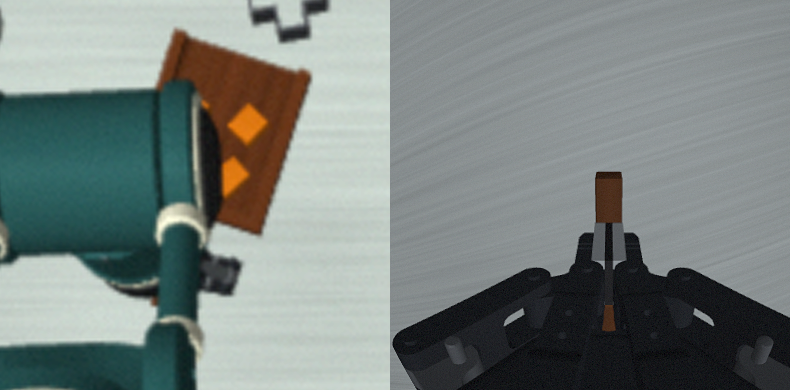

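```bash
cat >> h.py <<'E'
def wcloud(d):
    h,w=d['depth'].shape; f=h/2/np.tan(np.radians(d['vfov'])/2)
    v,u=np.mgrid[:h,:w]; a=(u-d['cx'])/f; b=(v-d['cy'])/f; th=np.hypot(a,b)+1e-9; z=d['depth']
    k=np.tan(th)/th
    return (np.stack([a*k*z,b*k*z,z],-1)-d['t'])@d['R']
E
python3 - <<'E'
from h import *
d=grab('wrist'); P=wcloud(d); print(d['vfov'],-d['R'].T@d['t'],d['R'].round(3))
for u,v in [(278,210),(278,225),(278,240),(266,255),(290,255),(268,262),(288,262),(268,275),(288,275),(278,275),(278,348),(278,340),(200,200),(250,270),(306,270)]: print(u,v,P[v,u].round(4),d['depth'][v,u],d['img'][v,u])
E
```

```text
65.70646984690485 [0.44380142 0.0728172  0.18121888] [[ 0.309  0.951  0.   ]
 [ 0.908 -0.295  0.298]
 [ 0.284 -0.092 -0.954]]
278 210 [0.4919 0.057  0.024 ] 0.16514924 [80 49 34]
278 225 [0.4995 0.0545 0.0243] 0.16723013 [81 53 34]
278 240 [0.5076 0.0519 0.024 ] 0.17003809 [78 46 28]
266 255 [0.5042 0.0472 0.0458] 0.14878127 [88 92 97]
290 255 [0.5078 0.0577 0.0454] 0.14917302 [86 90 94]
268 262 [0.5046 0.0483 0.0529] 0.14193742 [84 90 93]
288 262 [0.5073 0.0567 0.053 ] 0.14187399 [87 88 95]
268 275 [0.5055 0.0482 0.0631] 0.13251859 [87 90 95]
288 275 [0.5076 0.0562 0.064 ] 0.13149464 [ 91  94 100]
278 275 [0.5066 0.0522 0.0634] 0.13215645 [15 18 18]
278 348 [0.5952 0.0233 0.0053] 0.21544947 [71 42 25]
278 340 [0.5865 0.0261 0.0069] 0.21120223 [72 44 31]
200 200 [0.4789 0.0128 0.0006] 0.18785976 [141 149 150]
250 270 [0.5062 0.0391 0.0524] 0.14381093 [20 23 23]
306 270 [0.5134 0.0631 0.0535] 0.14255926 [20 23 25]
```

```bash
python3 - <<'E'
from h import *
d=grab('wrist'); P=wcloud(d)
for v in range(238,258,1): print(v,[ (P[v,u,[0,2]].round(4).tolist(),int(d['img'][v,u].sum())) for u in (266,270,274,278,284,290)])
s=telemetry.get_state(); print(s['joint_positions'].round(4),s['width'])
E
```

```text
238 [([0.5047, 0.0238], 100), ([0.505, 0.0247], 145), ([0.506, 0.0236], 142), ([0.5065, 0.024], 149), ([0.5076, 0.0236], 159), ([0.5079, 0.0255], 130)]
239 [([0.5055, 0.0231], 82), ([0.5057, 0.0241], 145), ([0.5066, 0.0235], 150), ([0.507, 0.0241], 155), ([0.5082, 0.0235], 142), ([0.5088, 0.0246], 150)]
240 [([0.5056, 0.0242], 99), ([0.5058, 0.0254], 135), ([0.5068, 0.0244], 153), ([0.5073, 0.0247], 149), ([0.5085, 0.0241], 151), ([0.51, 0.0228], 142)]
241 [([0.5058, 0.0249], 94), ([0.5066, 0.0245], 148), ([0.5074, 0.0242], 159), ([0.5081, 0.0241], 155), ([0.5091, 0.0241], 150), ([0.51, 0.0243], 142)]
242 [([0.5067, 0.0242], 96), ([0.507, 0.025], 146), ([0.5081, 0.0239], 136), ([0.5088, 0.0238], 159), ([0.5101, 0.0229], 142), ([0.5109, 0.0234], 138)]
243 [([0.5072, 0.0242], 85), ([0.5077, 0.0245], 138), ([0.5087, 0.0236], 144), ([0.5093, 0.0239], 147), ([0.5105, 0.0233], 161), ([0.5114, 0.0236], 137)]
244 [([0.5078, 0.024], 97), ([0.5083, 0.0244], 134), ([0.5088, 0.0249], 146), ([0.5099, 0.0236], 157), ([0.5106, 0.0244], 139), ([0.5119, 0.0236], 140)]
245 [([0.508, 0.0249], 96), ([0.
[... 1327 characters left out ...]
0.0439], 247)]
254 [([0.5039, 0.0453], 277), ([0.5044, 0.0455], 284), ([0.5052, 0.0452], 292), ([0.506, 0.0445], 61), ([0.5067, 0.0449], 294), ([0.5079, 0.0442], 276)]
255 [([0.5038, 0.0468], 279), ([0.5047, 0.046], 267), ([0.5055, 0.0455], 280), ([0.5064, 0.0448], 48), ([0.5066, 0.0461], 281), ([0.5072, 0.0468], 277)]
256 [([0.5043, 0.0467], 274), ([0.5048, 0.0469], 273), ([0.5056, 0.0462], 284), ([0.5059, 0.0469], 48), ([0.5067, 0.0471], 283), ([0.5081, 0.0459], 274)]
257 [([0.5038, 0.0488], 267), ([0.5049, 0.0477], 277), ([0.5057, 0.0472], 289), ([0.5057, 0.0484], 63), ([0.5072, 0.0471], 281), ([0.5076, 0.0479], 277)]
[ 0.0464  0.1798  2.0997  0.      0.8621 -1.211 ] 9.865820138783333e-05
```

>>> {"method": "send_rows", "body": {
  "targets": [
    [45,0,0,0,0,0,0],
    [45,0,0,0,0,0,0],
    [45,0,0,0,0,0,0],
    [45,0,0,-8,0,0,0],
    [45,0,0,-8,0,0,0]
  ]
}}

```text
t: 4.72
ee_pos: [0.5186, 0.049, -0.0095]
eef_rot: [0.698, -0.11, 0.11, -0.698]
contact_force: [-0.0, -0.2, 0.1]
width: 0.0452
```

```bash
python3 - <<'E'
from h import *
d=grab('wrist'); P=wcloud(d); cv2.imwrite('pics/w2.png',cv2.convertScaleAbs(cv2.cvtColor(d['img'],cv2.COLOR_RGB2BGR),alpha=1.5))
s=telemetry.get_state(); print(s['ee_pos'],s['contact_force'],s['width'])
# points of gripper near the TCP column, lowest
Q=P.reshape(-1,3); m=(np.hypot(Q[:,0]-.519,Q[:,1]-.049)<.05)&(Q[:,2]>.028)&(Q[:,2]<.1)
for lo in np.arange(.028,.07,.004):
    k=m&(Q[:,2]>=lo)&(Q[:,2]<lo+.004); print(round(lo,3),k.sum(),Q[k].mean(0).round(3) if k.any() else '')
E
```

```text
[ 0.51750348  0.04896702 -0.01076578] [ 0.40402073 -0.42486398 -0.28272656] 0.044872364327074546
0.028 236 [0.511 0.05  0.03 ]
0.032 322 [0.511 0.051 0.034]
0.036 336 [0.511 0.051 0.038]
0.04 352 [0.511 0.051 0.042]
0.044 409 [0.511 0.051 0.046]
0.048 428 [0.511 0.051 0.05 ]
0.052 442 [0.511 0.051 0.054]
0.056 376 [0.511 0.05  0.058]
0.06 710 [0.513 0.051 0.062]
0.064 363 [0.507 0.051 0.066]
0.068 785 [0.506 0.052 0.07 ]
```

View pics/w2.png

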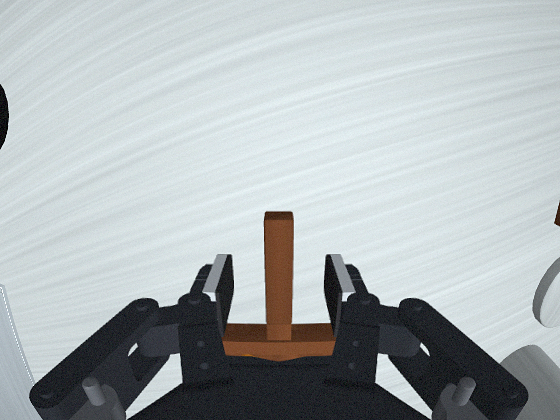

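>>> {"method": "send_rows", "body": {
  "targets": [
    [45,0,0,-6,0,0,0],
    [45,0,0,-6,0,0,0],
    [45,0,0,-4,0,0,0],
    [45,0,0,-2,0,0,0],
    [30,0,0,0,0,0,0]
  ]
}}

```text
t: 5.4
ee_pos: [0.5187, 0.049, -0.027]
eef_rot: [0.698, -0.11, 0.11, -0.698]
contact_force: [0.3, -0.0, -0.2]
width: 0.0303
```

>>> {"method": "send_rows", "body": {
  "targets": [
    [20,0,0,0,0,0,0],
    [10,0,0,0,0,0,0],
    [5,0,0,0,0,0,0],
    [0,0,0,0,0,0,0],
    [0,0,0,0,0,0,0]
  ],
  "grip_force": 110
}}

```text
t: 6.02
ee_pos: [0.519, 0.0491, -0.0266]
eef_rot: [-0.698, 0.11, -0.11, 0.698]
contact_force: [-2.0, 0.5, 5.7]
width: 0.0113
```

```bash
python3 - <<'E'
from h import *
from scipy.spatial.transform import Rotation as R
d=grab('wrist'); P=wcloud(d); np.savez('w3.npz',**d)
s=telemetry.get_state(); print(s['ee_pos'],s['contact_force'],s['ft_torque'],s['width'])
print('cam in tool',R.from_quat(s['eef_rot']).inv().apply(-d['R'].T@d['t']-s['ee_pos']))
for v in range(200,300,6): print(v,[(P[v,u,[0,2]].round(4).tolist(),int(d['img'][v,u].sum())) for u in (262,278,294)])
E
```

```text
[ 0.51896217  0.04907523 -0.02660454] [-2.15045257 -0.75572839  5.4225675 ] [0.01086225 0.21327147 0.05494194] 0.011520004539646512
cam in tool [-0.07864577 -0.17418    -0.00048734]
200 [([0.482, 0.0004], 446), ([0.4843, 0.0002], 448), ([0.4867, 0.0], 454)]
206 [([0.4845, 0.0012], 453), ([0.4872, 0.0001], 451), ([0.4894, 0.0007], 466)]
212 [([0.4875, 0.0008], 451), ([0.4903, -0.0006], 463), ([0.4923, 0.0005], 442)]
218 [([0.4907, -0.0005], 463), ([0.4928, 0.0005], 450), ([0.4953, 0.0002], 443)]
224 [([0.4933, 0.0005], 456), ([0.4913, 0.0131], 77), ([0.4942, 0.0109], 310)]
230 [([0.4901, 0.0178], 228), ([0.4911, 0.0207], 90), ([0.493, 0.0212], 169)]
236 [([0.4906, 0.0234], 64), ([0.4926, 0.0236], 155), ([0.4947, 0.0234], 152)]
242 [([0.4932, 0.0233], 47), ([0.4951, 0.0237], 155), ([0.4975, 0.0229], 145)]
248 [([0.4958, 0.0233], 165), ([0.4976, 0.024], 171), ([0.4996, 0.0241], 129)]
254 [([0.4982, 0.0238], 127), ([0.5002, 0.024], 164), ([0.502, 0.0247], 154)]
260 [([0.501, 0.0238], 181), ([0.5032, 0.0235], 147), ([0.5051, 0.0238], 157)]
266 [([0.5043, 0.0225], 90), ([0.5056, 0.024], 156), ([0.5074, 0.0248], 129)]
272 [([0.5046, 0.0274], 73), ([0.5085, 0.0239], 155), ([0.5087, 0.0276], 70)]
278 [([0.5043, 0.0332], 62), ([0.5111, 0.0243], 168), ([0.5089, 0.0322], 60)]
284 [([0.5045, 0.0378], 68), ([0.5146, 0.0233], 144), ([0.5079, 0.0385], 38)]
290 [([0.5049, 0.0416], 104), ([0.5177, 0.0231], 138), ([0.5079, 0.0429], 101)]
296 [([0.5066, 0.043], 118), ([0.5208, 0.0231], 156), ([0.5112, 0.0417], 78)]
```

>>> {"method": "send_rows", "body": {
  "targets": [
    [0,0,0,1,0,0,0],
    [0,0,0,2,0,0,0],
    [0,0,0,4,0,0,0],
    [0,0,0,8,0,0,0],
    [0,0,0,10,0,0,0]
  ]
}}

```text
t: 6.7
ee_pos: [0.5184, 0.049, -0.0016]
eef_rot: [0.698, -0.111, 0.11, -0.698]
contact_force: [-0.4, -0.4, -2.6]
width: 0.0111
```

>>> {"method": "send_rows", "body": {
  "targets": [
    [0,0,0,10,0,0,0],
    [0,0,0,10,0,0,0],
    [0,0,0,8,0,0,0],
    [0,0,0,4,0,0,0],
    [0,0,0,0,0,0,0]
  ]
}}

```text
t: 7.32
ee_pos: [0.519, 0.049, 0.0304]
eef_rot: [-0.698, 0.11, -0.111, 0.698]
contact_force: [0.5, -0.0, -1.8]
width: 0.0115
```

```bash
python3 - <<'E'
from h import *
s=telemetry.get_state(); print(s['ee_pos'],s['contact_force'],s['ft_torque'],s['width'])
d=grab('top'); e=grab('scene'); w=grab('wrist'); np.savez('w4.npz',**w)
S=cv2.cvtColor(e['img'],cv2.COLOR_RGB2BGR)[180:320,220:400]; W=cv2.cvtColor(w['img'],cv2.COLOR_RGB2BGR)[150:420,150:410]
cv2.imwrite('pics/c2.png',cv2.convertScaleAbs(np.hstack([cv2.resize(S,(480,373)),cv2.resize(W,(320,373))]),alpha=1.4))
P=wcloud(w)
for v in range(215,300,5): print(v,P[v,278].round(4))
Q=cloud(d).reshape(-1,3);c=d['img'].reshape(-1,3).astype(int)
a=np.radians(-18);ex=np.array([np.cos(a),np.sin(a)]);ny=np.array([-ex[1],ex[0]])
l=(Q[:,:2]-[.6266,.0138])@np.c_[ex,ny]
for x in (-.04,0,.02,.04,.06):
  for y in (-.05,0.0,.05):
    k=(abs(l[:,0]-x)<.006)&(abs(l[:,1]-y)<.005)&(Q[:,2]<.14)
    if k.sum(): print(x,y,k.sum(),np.median(Q[k,2]).round(4))
E
```

```text
[0.51902053 0.04903367 0.03043772] [ 0.50425824 -0.0116269  -1.79620018] [ 0.04387093  0.2117451  -0.00350368] 0.01148470218281173
215 [0.5087 0.0513 0.0013]
220 [0.5121 0.0502 0.0011]
225 [0.4906 0.0573 0.0713]
230 [0.491  0.0572 0.076 ]
235 [0.4912 0.0571 0.0813]
240 [0.4938 0.0563 0.08  ]
245 [0.4957 0.0557 0.0805]
250 [0.4978 0.055  0.0808]
255 [0.4999 0.0543 0.081 ]
260 [0.5023 0.0535 0.0806]
265 [0.5051 0.0526 0.0796]
270 [0.5072 0.0519 0.08  ]
275 [0.5098 0.0511 0.0797]
280 [0.5115 0.0505 0.0809]
285 [0.4436 0.0728 0.204 ]
290 [0.5171 0.0487 0.0797]
295 [0.5191 0.048  0.0806]
-0.04 -0.05 36 0.0723
0 -0.05 38 0.0714
0 0.0 5 0.0605
0.02 -0.05 36 0.0723
0.02 0.0 20 0.0623
0.02 0.05 15 0.0748
0.04 -0.05 35 0.0718
0.04 0.0 19 0.0616
0.04 0.05 25 0.073
0.06 -0.05 34 0.0708
0.06 0.0 21 0.0622
0.06 0.05 28 0.0734
```

View pics/c2.png

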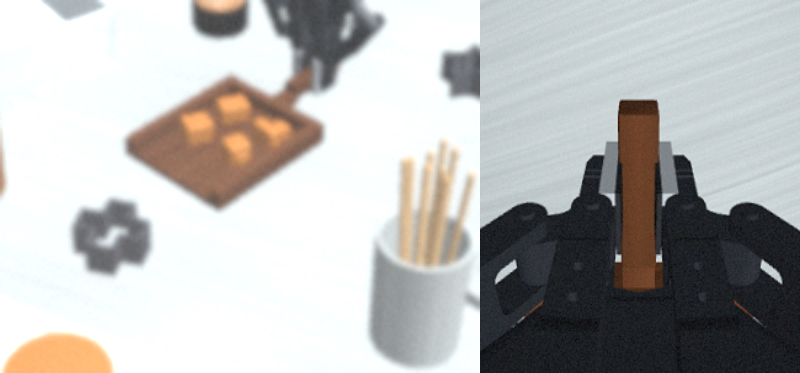

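>>> {"method": "send_rows", "body": {
  "targets": [
    [0,-2.3,-3.3,3,0,0,0],
    [0,-5.8,-8.2,3,0,0,-0.5],
    [0,-10.4,-14.7,4,0,0,-1],
    [0,-15,-21.2,5,0,0,-1],
    [0,-17.3,-24.5,5,0,0,-1]
  ]
}}

```text
t: 8.1
ee_pos: [0.4669, -0.0241, 0.0504]
eef_rot: [0.695, -0.132, 0.132, -0.695]
contact_force: [0.1, -0.5, -3.1]
width: 0.0114
```

>>> {"method": "send_rows", "body": {
  "targets": [
    [0,-17.3,-24.5,5,0,0,-1],
    [0,-17.3,-24.5,5,0,0,-1],
    [0,-17.3,-24.5,5,0,0,-1],
    [0,-17.3,-24.5,4,0,0,-1],
    [0,-16.2,-22.8,3,0,0,-1]
  ]
}}

```text
t: 8.72
ee_pos: [0.381, -0.145, 0.0724]
eef_rot: [0.688, -0.162, 0.163, -0.688]
contact_force: [-0.0, -0.8, -2.4]
width: 0.012
```

>>> {"method": "send_rows", "body": {
  "targets": [
    [0,-13.9,-19.6,3,0,0,-1],
    [0,-9.8,-13.9,0,0,0,-0.7],
    [0,-5.8,-8.2,0,0,0,-0.3],
    [0,-3.5,-4.8,0,0,0,0],
    [0,0,0,0,0,0,0]
  ]
}}

```text
t: 9.35
ee_pos: [0.3493, -0.1902, 0.075]
eef_rot: [-0.685, 0.174, -0.174, 0.685]
contact_force: [0.9, 0.9, -2.2]
width: 0.0114
```

```bash
python3 - <<'E'
from h import *
s=telemetry.get_state(); print(s['ee_pos'],s['contact_force'],s['ft_torque'],s['width'],s['joint_positions'].round(3))
d=grab('top'); np.savez('top2.npz',**d)
im=cv2.convertScaleAbs(ortho(d,.11,.5,-.26,.16,1800),alpha=1.6); cv2.imwrite('pics/p1.png',im)
E
```

```text
[ 0.3493347  -0.19023354  0.07504181] [ 0.94854345  0.85452478 -2.24841695] [0.15187187 0.21250287 0.00936695] 0.011371815944771364 [-0.561 -0.159  2.293  0.     1.008 -1.635]
```

View pics/p1.png

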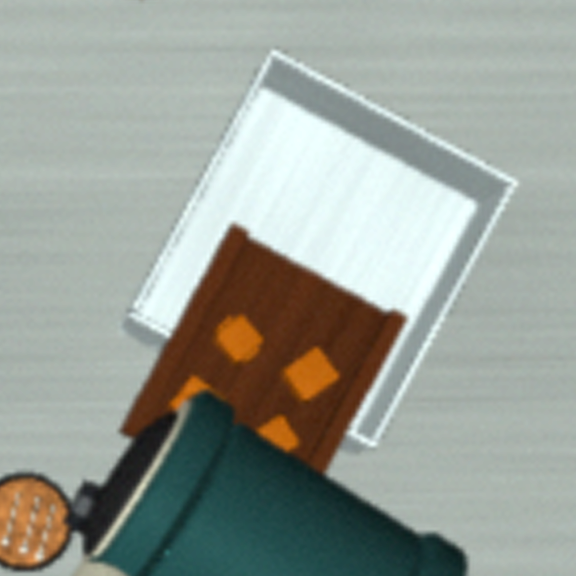

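>>> {"method": "send_rows", "body": {
  "targets": [
    [0,-0.4,0.2,6.3,0.95,1.76,0],
    [0,-0.4,0.2,6.3,0.95,1.76,0],
    [0,-0.3,0.2,6.3,0.95,1.76,0],
    [0,-0.3,0.1,6.3,0.95,1.76,0],
    [0,-0.2,0.1,6.2,0.95,1.76,0]
  ]
}}

```text
t: 10.02
ee_pos: [0.3485, -0.1889, 0.1066]
eef_rot: [-0.668, 0.233, -0.113, 0.698]
contact_force: [0.0, 0.4, -1.7]
width: 0.0118
```

```bash
cat > lip.py <<'E'
from h import *
from scipy.spatial.transform import Rotation as R
s=telemetry.get_state(); print(s['ee_pos'],s['contact_force'],s['ft_torque'],s['width'])
r=R.from_quat(s['eef_rot']); M=r.as_matrix(); print(M.round(3))
w=grab('wrist'); print('cam in tool',r.inv().apply(-w['R'].T@w['t']-s['ee_pos']))
d=grab('top'); Q=cloud(d); col=d['img'].astype(int)
h=np.array([.8788,-.4772]); n=np.array([.4772,.8788]); T=np.array([.5283,-.2873])
br=(col[...,0]-col[...,2]>15)&(Q[...,2]>.06)
L=np.c_[(Q[br][:,:2]-T)@h,(Q[br][:,:2]-T)@n,Q[br][:,2]]; c=col[br]
for y in (-.05,-.03,0,.03,.05):
    k=abs(L[:,1]-y)<.004; l=L[k]; l=l[l[:,0]>-.12]
    if len(l)>5:
        p=np.polyfit(l[:,0],l[:,2],1); print(y,len(l),'lip along',np.percentile(l[:,0],98).round(4),'z at lip',np.polyval(p,l[:,0].max()).round(4),'slope',np.degrees(np.arctan(p[0])).round(1))
k=(c[:,0]>2.2*c[:,2])&(c[:,0]>100); print('orange',k.sum(),L[k].mean(0).round(3),L[k][:,0].max().round(3))
E
python3 lip.py
```

```text
[ 0.34853286 -0.18892467  0.10661079] [ 0.01279386  0.38072451 -1.66359456] [0.08728687 0.077141   0.00656886] 0.011762826092365447
[[ 0.866 -0.154  0.475]
 [-0.468  0.083  0.88 ]
 [-0.175 -0.985 -0.   ]]
cam in tool [-0.07857939 -0.17388174 -0.00079755]
0.05 128 lip along -0.0208 z at lip 0.1194 slope -10.0
orange 5613 [ 0.104 -0.351  0.111] 0.338
```

>>> {"method": "send_rows", "body": {
  "targets": [
    [0,0.2,-0.1,2.2,0.95,1.76,0],
    [0,0.4,-0.2,2.2,0.95,1.76,0],
    [0,0.6,-0.4,2.1,0.95,1.76,0],
    [0,0.9,-0.5,2.1,0.95,1.76,0],
    [0,1.1,-0.5,2.1,0.95,1.76,0]
  ]
}}

```text
t: 10.75
ee_pos: [0.3514, -0.1912, 0.1172]
eef_rot: [-0.645, 0.291, -0.051, 0.705]
contact_force: [0.3, 0.1, -2.3]
width: 0.0115
```

```bash
python3 lip.py
```

```text
[ 0.35139782 -0.19119633  0.11721205] [ 0.30104314  0.1019545  -2.3349145 ] [-0.07626513 -0.04014749 -0.02399934] 0.011508340833465329
[[ 0.825 -0.303  0.476]
 [-0.448  0.164  0.879]
 [-0.344 -0.939 -0.001]]
cam in tool [-0.07857054 -0.17361538 -0.00080761]
-0.05 6 lip along -0.1109 z at lip 0.5108 slope -10.5
0.05 164 lip along -0.0199 z at lip 0.0693 slope -52.0
orange 7241 [ 0.114 -0.342  0.109] 0.341
```

>>> {"method": "send_rows", "body": {
  "targets": [
    [0,1.05,-0.6,6.1,0.95,1.76,0],
    [0,1.3,-0.7,6.1,0.95,1.76,0],
    [0,1.6,-0.9,6.0,0.95,1.76,0],
    [0,1.8,-1.0,6.0,0.95,1.76,0],
    [0,2.1,-1.1,5.9,0.95,1.76,0]
  ]
}}

```text
t: 11.48
ee_pos: [0.3591, -0.1954, 0.1475]
eef_rot: [-0.617, 0.346, 0.01, 0.707]
contact_force: [-0.5, 0.1, -1.9]
width: 0.0113
```

```bash
cat > v.py <<'E'
from h import *
s=telemetry.get_state(); print(s['ee_pos'],s['contact_force'],s['ft_torque'],s['width'])
d=grab('top'); e=grab('scene')
h=np.array([.8788,-.4772]); n=np.array([.4772,.8788]); T=np.array([.5283,-.2873])
for nm,x in(('top',d),('scene',e)):
    Q=cloud(x); c=x['img'].astype(int); k=((c[...,0]>2.2*c[...,2])&(c[...,0]>100)).astype(np.uint8)
    N,lab,st,ce=cv2.connectedComponentsWithStats(k)
    for i in range(1,N):
        if st[i,4]<12: continue
        p=np.nanmedian(Q[lab==i],0); a,b=(p[:2]-T)@h,(p[:2]-T)@n
        if abs(a)<.25 and abs(b)<.15: print(nm,st[i,4],'along',a.round(3),'lat',b.round(3),'z',p[2].round(3))
E
python3 v.py
```

```text
[ 0.35909362 -0.19543406  0.14746619] [-0.54256202  0.13865312 -1.93594897] [-0.11720515 -0.2157677   0.02335599] 0.011287069928432624
top 268 along -0.22 lat 0.078 z 0.035
```

```bash
sed -i 's/k=((c.*astype(np.uint8)/k=((c[...,0]-c[...,2]>45)\&(c[...,0]>90)).astype(np.uint8)/' v.py; python3 v.py; python3 - <<'E'
from h import *
e=grab('scene'); d=grab('top'); np.savez('s5.npz',**e)
S=cv2.cvtColor(e['img'],cv2.COLOR_RGB2BGR)[120:280,160:360]; D=cv2.cvtColor(d['img'],cv2.COLOR_RGB2BGR)[150:290,260:420]
cv2.imwrite('pics/q1.png',np.hstack([cv2.resize(S,(400,320)),cv2.convertScaleAbs(cv2.resize(D,(366,320)),alpha=1.6)]))
E
```

```text
[ 0.35989    -0.1959134   0.14728568] [ 0.8013809   0.83943951 -2.30026252] [-0.10445698 -0.24919073 -0.0424849 ] 0.011485430390311867
top 66 along 0.032 lat 0.038 z 0.023
top 337 along -0.22 lat 0.075 z 0.035
scene 91 along -0.215 lat 0.083 z 0.034
scene 42 along 0.019 lat -0.023 z 0.024
```

View pics/q1.png

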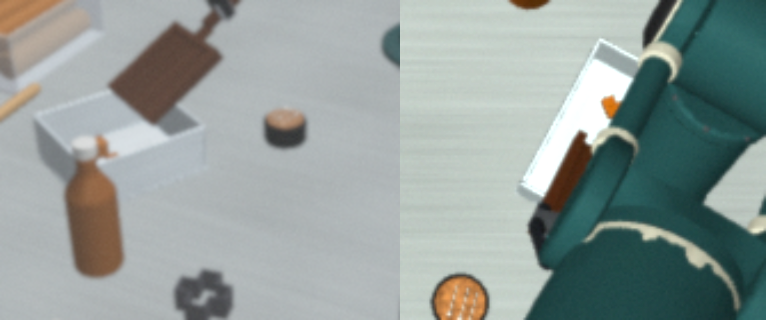

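>>> {"method": "send_rows", "body": {
  "targets": [
    [0,0,0,6,-0.7,-1.3,0],
    [0,0,0,10,-1.43,-2.64,0],
    [0,0,0,12,-1.43,-2.64,0],
    [0,0,0,12,-1.43,-2.64,0],
    [0,3,5,12,-1.43,-2.64,0]
  ]
}}

```text
t: 12.4
ee_pos: [0.3616, -0.1903, 0.2003]
eef_rot: [-0.654, 0.27, -0.075, 0.703]
contact_force: [0.2, 0.3, -1.9]
width: 0.0116
```

>>> {"method": "send_rows", "body": {
  "targets": [
    [0,6,10,10,-1.43,-2.64,0],
    [0,9,20,5,-1.43,-2.64,0],
    [0,10,30,0,-1.43,-2.64,0.4],
    [0,10,40,0,-1.43,-2.64,1],
    [0,10,40,0,-1.43,-2.64,1]
  ]
}}

```text
t: 13.02
ee_pos: [0.4066, -0.0492, 0.2149]
eef_rot: [-0.688, 0.168, -0.151, 0.69]
contact_force: [0.1, -0.5, -2.2]
width: 0.0115
```

```bash
python3 v.py; cat > fit.py <<'E'
from h import *
from scipy.optimize import minimize
def boxes(levels):
    B=[]
    for z in levels:
        B+=[(-65,65,-55,55,z,z+18),(-143,-83,-7,7,z+10,z+24)]
    for z in levels: B+=[(-83,-65,-7,7,z+10,z+14)]
    return B
def sil(d,p,B,roi,S=6):
    u0,u1,v0,v1=roi; f=210/np.tan(np.radians(d['vfov'])/2); m=np.zeros(((v1-v0)*S,(u1-u0)*S),np.uint8)
    x,y,a=p[0],p[1],np.radians(p[2]); c,s=np.cos(a),np.sin(a)
    for b in B:
        C=np.array([[b[i],b[2+j],b[4+k]] for i in(0,1) for j in(0,1) for k in(0,1)],float)
        W=np.c_[x+c*C[:,0]-s*C[:,1],y+s*C[:,0]+c*C[:,1],C[:,2]]/1000
        q=W@d['R'].T+d['t']; uv=q[:,:2]/q[:,2:]*f+[d['cx'],d['cy']]
        uv=((uv+.5-[u0,v0])*S-.5)
        cv2.fillConvexPoly(m,cv2.convexHull(np.round(uv*16).astype(np.int32)),255,shift=4)
    return cv2.resize(m,(u1-u0,v1-v0),interpolation=cv2.INTER_AREA)/255.
def fit(d,p0,levels,roi,extra=None):
    u0,u1,v0,v1=roi; c=d['img'][v0:v1,u0:u1].astype(float)
    D=np.clip((c[...,0]-c[...,2]-8)/20,0,1) if extra is None else extra(c)
    B=boxes(levels)
    best=minimize(lambda p:((sil(d,p,B,roi)-D)**2).sum(),p0,method='Nelder-Mead',options=dict(initial_simplex=[p0,[p0[0]+4,p0[1],p0[2]],[p0[0],p0[1]+4,p0[2]],[p0[0],p0[1],p0[2]+2]],xatol=.05,fatol=.01,maxiter=200))
    return best.x.round(2),round(best.fun,1),round(D.sum())
E
python3 - <<'E'
from fit import *
d=dict(np.load('top1.npz')); e=dict(np.load('scene1.npz'))
print('pile top',fit(d,[525,316,-21],[0,18],(60,152,172,282)))
print('tray top',fit(d,[627,13,-18],[0],(195,275,140,240)))
print('pile scene',fit(e,[525,316,-21],[0,18],(402,495,222,292)))
print('tray scene',fit(e,[627,13,-18],[0],(262,352,215,278)))
for x in(d,e):
  print([x['img'][v,u] for u,v in ((108,218),(85,265),(170,230))],[x['img'][v,u] for u,v in ((448,260),(476,238),(430,215))])
E
```

```text
[ 0.40658518 -0.0492347   0.21491831] [ 0.11397696 -0.46929971 -2.15302849] [0.04396437 0.11939091 0.00926739] 0.011548287618663724
top 85 along 0.061 lat -0.001 z 0.02
top 70 along 0.044 lat 0.031 z 0.019
top 68 along 0.015 lat 0.009 z 0.024
top 63 along 0.016 lat -0.033 z 0.028
top 30 along -0.21 lat 0.056 z 0.034
scene 87 along -0.214 lat 0.084 z 0.034
scene 40 along 0.018 lat -0.024 z 0.024
pile top (array([526.1 , 318.13, -20.91]), np.float64(217.5), 2721)
tray top (array([629.76,  14.32, -17.9 ]), np.float64(90.5), 2404)
pile scene (array([525.29, 317.18, -20.22]), np.float64(171.9), 2829)
tray scene (array([628.08,  13.  , -17.51]), np.float64(167.3), 2032)
[array([47, 24, 14], dtype=uint8), array([29, 15,  6], dtype=uint8), array([ 99, 106, 101], dtype=uint8)] [array([98, 75, 47], dtype=uint8), array([103, 108, 105], dtype=uint8), array([100, 107, 102], dtype=uint8)]
[array([209, 216, 220], dtype=uint8), array([159, 161, 157], dtype=uint8), array([172, 178, 180], dtype=uint8)] [array([106,  75,  60], dtype=uint8), array([86, 63, 47], dtype=uint8), array([174, 181, 182], dtype=uint8)]
```

```bash
cat > rem.py <<'E'
from h import *
from scipy.spatial.transform import Rotation as R
import sys
def rem(tx,ty,tz,yaw):
    s=telemetry.get_state(); r=R.from_quat(s['eef_rot']); a=np.radians(yaw)
    # tool x=heading, y=down, z=left
    M=np.array([[np.cos(a),0,-np.sin(a)],[np.sin(a),0,np.cos(a)],[0,-1,0]])
    dr=(R.from_matrix(M)*r.inv()).as_rotvec(degrees=True)
    print('shift mm',(np.array([tx,ty,tz])-s['ee_pos']*1000).round(1),'turn',dr.round(2),'F',s['contact_force'].round(1),'t',s['t'])
if __name__=='__main__': rem(*map(float,sys.argv[1:5]))
E
python3 rem.py 419.4 357.1 75 -20.7
python3 - <<'E'
from fit import *
d=dict(np.load('top1.npz')); e=dict(np.load('scene1.npz'))
ex=lambda c: np.clip(((c[...,0]-c[...,2])/(c.sum(-1)+1)-.06)/.1,0,1)
print('pile top',fit(d,[525,316,-21],[0,18],(60,152,172,282),ex))
print('tray top',fit(d,[627,13,-18],[0],(195,275,140,240),ex))
print('pile scene',fit(e,[525,316,-21],[0,18],(402,495,222,292),ex))
print('tray scene',fit(e,[627,13,-18],[0],(262,352,215,278),ex))
E
```

```text
shift mm [  13.3  403.8 -140. ] turn [-0.5  -1.32  5.09] F [ 0.4 -1.  -1.6] t 13.125
pile top (array([525.65, 317.7 , -21.19]), np.float64(95.2), 2935)
tray top (array([629.84,  13.8 , -17.8 ]), np.float64(81.6), 2435)
pile scene (array([524.89, 317.86, -19.46]), np.float64(291.7), 2700)
tray scene (array([627.29,  11.37, -17.33]), np.float64(344.5), 1766)
```

>>> {"method": "send_rows", "body": {
  "targets": [
    [0,1,20,0,-0.2,-0.5,0.4],
    [0,1,35,0,-0.2,-0.5,0.4],
    [0,1,45,-5,-0.1,-0.3,0.5],
    [0,1,50,-10,0,0,0.5],
    [0,1,50,-15,0,0,0.5]
  ]
}}

```text
t: 13.75
ee_pos: [0.4123, 0.1505, 0.1851]
eef_rot: [0.692, -0.146, 0.146, -0.692]
contact_force: [0.3, -0.5, -2.0]
width: 0.0118
```

>>> {"method": "send_rows", "body": {
  "targets": [
    [0,1,50,-15,0,0,0.5],
    [0,1,50,-15,0,0,0.5],
    [0,1,45,-15,0,0,0.5],
    [0,2,30,-15,0,0,0.5],
    [0,2,20,-15,0,0,0.5]
  ]
}}

```text
t: 14.38
ee_pos: [0.4191, 0.3455, 0.1092]
eef_rot: [0.695, -0.131, 0.129, -0.695]
contact_force: [0.7, -0.4, -1.9]
width: 0.0119
```

>>> {"method": "send_rows", "body": {
  "targets": [
    [0,1,9.8,-10,0,0,0],
    [0,0.3,0,-10,0,0,0],
    [0,0,0,-5,0,0,0],
    [0,0,0,0,0,0,0],
    [0,0,0,0,0,0,0]
  ]
}}

```text
t: 15.0
ee_pos: [0.4207, 0.3541, 0.0848]
eef_rot: [0.695, -0.131, 0.13, -0.695]
contact_force: [0.2, 0.4, -1.7]
width: 0.0112
```

```bash
python3 rem.py 419.6 358.1 85 -21
python3 - <<'E'
from h import *
w=grab('wrist'); np.savez('w6.npz',**w); P=wcloud(w); c=w['img'].astype(int)
cv2.imwrite('pics/w6.png',cv2.convertScaleAbs(cv2.cvtColor(w['img'],cv2.COLOR_RGB2BGR),alpha=1.4))
br=((c[...,0]-c[...,2])/(c.sum(-1)+1.)>.08)
for lo,hi,nm in((.12,.145,'held'),(.036,.048,'pileh')):
    k=br&(P[...,2]>lo)&(P[...,2]<hi); k[:,:200]=0;k[:,360:]=0
    print(nm,k.sum())
    for v in range(0,420,6):
        u=np.where(k[v])[0]
        if len(u)>3: p=P[v,u].mean(0); print(v,u.min(),u.max(),p.round(4),'w',np.linalg.norm(P[v,u[0],:2]-P[v,u[-1],:2]).round(4))
E
```

```text
shift mm [-1.1  4.   0.2] turn [ 0.02 -0.1   0.31] F [ 0.2  0.4 -1.7] t 15.0
held 4060
228 263 293 [0.3934 0.364  0.13  ] w 0.0128
234 262 294 [0.394  0.3638 0.1354] w 0.0132
240 262 294 [0.3964 0.3627 0.1354] w 0.0133
246 262 294 [0.399  0.3618 0.1356] w 0.0134
252 262 294 [0.4016 0.3608 0.1355] w 0.0135
258 262 294 [0.4042 0.3598 0.1353] w 0.0137
264 239 294 [0.4069 0.3584 0.1351] w 0.0256
270 265 292 [0.4097 0.3579 0.1354] w 0.0116
276 234 323 [0.4124 0.3568 0.1355] w 0.0385
282 266 324 [0.4155 0.3563 0.1354] w 0.0248
288 266 291 [0.4183 0.3547 0.1352] w 0.011
294 266 292 [0.4212 0.3536 0.1354] w 0.0117
300 266 291 [0.4244 0.3521 0.135 ] w 0.0113
306 266 291 [0.4272 0.351  0.1354] w 0.0121
312 266 291 [0.4304 0.3495 0.1353] w 0.0119
318 265 291 [0.4339 0.3481 0.1349] w 0.0122
324 266 291 [0.4372 0.3469 0.1351] w 0.0118
330 266 291 [0.4407 0.3458 0.1352] w 0.012
336 265 292 [0.4443 0.3443 0.1351] w 0.0133
342 266 291 [0.4481 0.3428 0.135 ] w 0.0124
348 266 291 [0.4589 0.3386 0.1267] w 0.0133
354 259 297 [0.464  0.3363 0.1255] w 0.0211
360 275 282 [0.4661 0.3358 0.1281] w 0.0038
pileh 1446
174 273 292 [0.3899 0.3685 0.0392] w 0.0133
180 273 292 [0.3932 0.3672 0.0421] w 0.013
186 273 292 [0.3971 0.3657 0.0424] w 0.013
192 273 292 [0.4011 0.3641 0.0421] w 0.0132
198 273 292 [0.4051 0.3626 0.0423] w 0.0132
204 273 292 [0.4092 0.361  0.0421] w 0.0133
210 273 292 [0.4132 0.3595 0.0424] w 0.0133
216 273 292 [0.4173 0.3578 0.0423] w 0.0134
222 273 292 [0.4215 0.3562 0.0423] w 0.0135
276 217 349 [0.4659 0.3389 0.0365] w 0.1046
282 214 350 [0.4722 0.3399 0.0365] w 0.1089
288 215 349 [0.4791 0.3414 0.0365] w 0.1082
294 218 349 [0.478  0.3229 0.0365] w 0.1069
300 217 346 [0.4891 0.3345 0.0364] w 0.1062
```

View pics/w6.png

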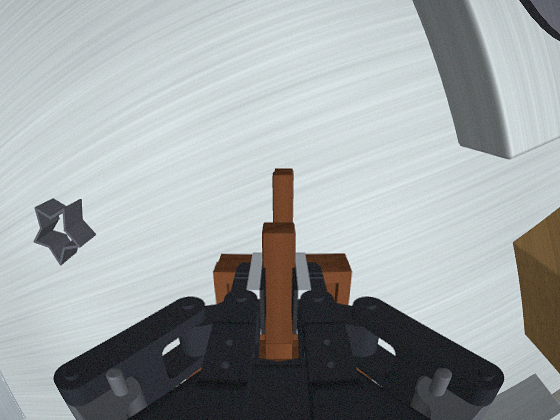

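```bash
python3 - <<'E'
from h import *
w=dict(np.load('w6.npz')); P=wcloud(w)
e=np.array([np.cos(np.radians(-21.25)),np.sin(np.radians(-21.25))]); n=np.array([-e[1],e[0]])
for rng,us,zt in((range(168,184),slice(276,290),.042),(range(222,238),slice(267,290),.135)):
    for v in rng:
        p=np.median(P[v,us],0); print(v,'along',(p[:2]@e).round(4),'z',p[2].round(4))
def line(v0,v1,u0,u1):
    Q=P[v0:v1,u0:u1+1].reshape(-1,3); p=np.polyfit(Q[:,:2]@e,Q[:,:2]@n,1); return np.degrees(np.arctan(p[0])).round(2),np.polyval(p,.255).round(4)
print(line(180,222,273,292),line(234,258,262,294),line(290,342,266,291))
E
```

```text
168 along 0.2307 z 0.0114
169 along 0.2306 z 0.0157
170 along 0.2307 z 0.0193
171 along 0.2307 z 0.0234
172 along 0.2297 z 0.0327
173 along 0.2298 z 0.0358
174 along 0.2299 z 0.0397
175 along 0.23 z 0.0416
176 along 0.2305 z 0.0423
177 along 0.2314 z 0.0421
178 along 0.2319 z 0.0425
179 along 0.2326 z 0.0424
180 along 0.2335 z 0.042
181 along 0.2341 z 0.0421
182 along 0.2347 z 0.0421
183 along 0.2356 z 0.0422
222 along 0.2649 z 0.042
223 along 0.2346 z 0.1238
224 along 0.2347 z 0.125
225 along 0.2347 z 0.126
226 along 0.2348 z 0.1274
227 along 0.2347 z 0.1288
228 along 0.2347 z 0.1301
229 along 0.2346 z 0.1312
230 along 0.235 z 0.132
231 along 0.2347 z 0.1333
232 along 0.2347 z 0.1343
233 along 0.2352 z 0.1348
234 along 0.2353 z 0.1354
235 along 0.2359 z 0.1354
236 along 0.2361 z 0.1356
237 along 0.2365 z 0.1357
(np.float64(0.57), np.float64(0.4848)) (np.float64(-0.39), np.float64(0.4817)) (np.float64(-0.21), np.float64(0.482))
```

```bash
python3 - <<'E'
from h import *
w=dict(np.load('w6.npz')); P=wcloud(w); c=w['img'].astype(int)
br=((c[...,0]-c[...,2])/(c.sum(-1)+1.)>.08)
k=br&(abs(P[...,2]-.0363)<.0022)
e=np.array([np.cos(np.radians(-21.25)),np.sin(np.radians(-21.25))]); n=np.array([-e[1],e[0]])
A=P[...,:2]@e; B=P[...,:2]@n
E=[]
for u in list(range(220,245))+list(range(318,346)):
    v=np.where(k[260:300,u])[0]
    if len(v): v=v[0]+260; E.append((B[v,u],A[v,u]))
E=np.array(E); p=np.polyfit(E[:,0],E[:,1],1); print('rear edge yaw corr',np.degrees(-np.arctan(p[0])),'along',np.polyval(p,.4835),len(E),np.std(E[:,1]-np.polyval(p,E[:,0])))
# side edges
for v in range(272,300,3):
    u=np.where(k[v,200:370])[0]+200
    if len(u): print(v,u.min(),u.max(),B[v,u.min()].round(4),B[v,u.max()].round(4),((B[v,u.min()]+B[v,u.max()])/2).round(4),A[v,u.min()].round(3))
E
```

```text
rear edge yaw corr 0.2740086582288598 along 0.3074940494188132 40 0.0003926089632046383
272 213 351 0.4302 0.5391 0.4846 0.308
275 213 350 0.4299 0.5385 0.4842 0.311
278 214 350 0.4308 0.5389 0.4849 0.313
281 214 350 0.4303 0.5394 0.4848 0.316
284 214 350 0.43 0.5392 0.4846 0.319
287 214 349 0.4298 0.5387 0.4842 0.322
290 215 349 0.4304 0.5392 0.4848 0.325
293 215 349 0.43 0.5394 0.4847 0.328
296 216 349 0.4306 0.5395 0.4851 0.331
299 216 348 0.4305 0.539 0.4847 0.334
```

>>> {"method": "send_rows", "body": {
  "targets": [
    [0,-1,1.2,0,0,0,0.2],
    [0,-1.5,2,-5,0,0,0.3],
    [0,-1,1.2,-15,0,0,0],
    [0,0,0,-15,0,0,0],
    [0,0,0,-10,0,0,0]
  ]
}}

```text
t: 15.68
ee_pos: [0.4157, 0.358, 0.0371]
eef_rot: [0.697, -0.129, 0.126, -0.694]
contact_force: [0.7, 0.1, -1.7]
width: 0.0114
```

>>> {"method": "send_rows", "body": {
  "targets": [
    [0,0,0,-5,0,0,0],
    [0,0,0,0,0,0,0],
    [0,0,0,0,0,0,0],
    [0,0,0,0,0,0,0],
    [0,0,0,0,0,0,0]
  ]
}}

```text
t: 16.3
ee_pos: [0.4171, 0.3591, 0.0347]
eef_rot: [0.696, -0.128, 0.127, -0.695]
contact_force: [-0.2, -0.2, -2.2]
width: 0.0114
```

```bash
python3 rem.py 417.2 358.5 9.8 -21
cat > wm.py <<'E'
from h import *
w=grab('wrist'); P=wcloud(w); c=w['img'].astype(int)
e=np.array([np.cos(np.radians(-21.25)),np.sin(np.radians(-21.25))]); n=np.array([-e[1],e[0]])
br=((c[...,0]-c[...,2])/(c.sum(-1)+1.)>.08); br[:,:240]=0; br[:,320:]=0
for v in range(150,300,3):
    u=np.where(br[v])[0]
    if len(u)>5:
        p=P[v,u]; m=np.median(p,0); print(v,u.min(),u.max(),'along',(m[:2]@e).round(4),'lat',((p[:,:2]@n).min()/2+(p[:,:2]@n).max()/2).round(4),'z',m[2].round(4))
E
python3 wm.py
```

```text
shift mm [  0.1  -0.6 -24.9] turn [ 0.01 -0.1  -0.22] F [-0.2 -0.2 -2.2] t 16.3
192 269 290 along 0.231 lat 0.4856 z 0.0142
195 269 290 along 0.231 lat 0.4856 z 0.0216
198 266 291 along 0.23 lat 0.4852 z 0.0318
201 266 291 along 0.2296 lat 0.4853 z 0.0377
204 265 291 along 0.2304 lat 0.4851 z 0.0421
207 265 291 along 0.2322 lat 0.4852 z 0.0419
210 265 290 along 0.2336 lat 0.4845 z 0.0421
213 265 290 along 0.2354 lat 0.4845 z 0.0419
216 265 290 along 0.237 lat 0.4845 z 0.0422
219 265 290 along 0.2388 lat 0.4845 z 0.0424
222 265 291 along 0.2406 lat 0.4852 z 0.0421
225 263 293 along 0.2297 lat 0.4848 z 0.0762
228 263 294 along 0.2297 lat 0.485 z 0.0797
231 262 294 along 0.2295 lat 0.4848 z 0.0831
234 262 294 along 0.23 lat 0.4848 z 0.0854
237 262 294 along 0.2313 lat 0.4849 z 0.0856
240 262 294 along 0.2329 lat 0.4849 z 0.0855
243 262 294 along 0.2341 lat 0.4848 z 0.0856
246 262 294 along 0.2356 lat 0.4849 z 0.0854
249 262 294 along 0.2369 lat 0.4849 z 0.0857
252 262 294 along 0.2381 lat 0.4849 z 0.0855
255 262 294 along 0.2397 lat 0.4849 z 0.0855
258 262 294 along 0.2414 lat 0.4849 z 0.0854
261 263 294 along 0.2427 lat 0.4852 z 0.0853
264 263 294 along 0.244 lat 0.4852 z 0.0853
267 263 294 along 0.2453 lat 0.4852 z 0.0854
270 265 292 along 0.2471 lat 0.4852 z 0.0851
273 265 295 along 0.2482 lat 0.4857 z 0.0853
276 265 294 along 0.2501 lat 0.4854 z 0.0853
279 265 292 along 0.2512 lat 0.4852 z 0.0853
282 265 291 along 0.2528 lat 0.4851 z 0.0852
285 266 296 along 0.2545 lat 0.4858 z 0.0854
288 266 292 along 0.2562 lat 0.4854 z 0.0853
291 265 292 along 0.2576 lat 0.4853 z 0.0855
294 265 291 along 0.2592 lat 0.4851 z 0.0853
297 266 291 along 0.2611 lat 0.4853 z 0.085
```

>>> {"method": "send_rows", "body": {
  "targets": [
    [0,0,0,-6,0,0,0],
    [0,0,0,-8,0,0,0],
    [0,0,0,-6,0,0,0],
    [0,0,0,-2,0,0,0],
    [0,0,0,-1,0,0,0]
  ]
}}

```text
t: 16.98
ee_pos: [0.4167, 0.3588, 0.0113]
eef_rot: [0.696, -0.128, 0.127, -0.695]
contact_force: [-0.3, -1.0, 2.6]
width: 0.0116
```

>>> {"method": "send_rows", "body": {
  "targets": [
    [0,0,0,-0.5,0,0,0],
    [0,0,0,-0.5,0,0,0],
    [0,0,0,-0.4,0,0,0],
    [0,0,0,0,0,0,0],
    [0,0,0,0,0,0,0]
  ]
}}

```text
t: 17.6
ee_pos: [0.4173, 0.3591, 0.0101]
eef_rot: [0.696, -0.128, 0.127, -0.695]
contact_force: [-0.9, 1.0, 2.7]
width: 0.0115
```

```bash
python3 wm.py | sed -n '1,60p' | awk 'NR%3==1'; python3 rem.py 417.2 358.5 9.8 -21
```

```text
204 267 291 along 0.2309 lat 0.4854 z 0.0159
213 266 292 along 0.23 lat 0.4855 z 0.0337
222 265 293 along 0.2298 lat 0.4855 z 0.0477
231 262 294 along 0.2299 lat 0.485 z 0.0584
240 262 294 along 0.233 lat 0.485 z 0.0605
249 262 294 along 0.237 lat 0.4851 z 0.0606
258 262 294 along 0.2414 lat 0.485 z 0.0606
267 263 294 along 0.2458 lat 0.4853 z 0.0606
276 262 292 along 0.2499 lat 0.4849 z 0.0607
285 266 292 along 0.2546 lat 0.4855 z 0.0604
294 266 292 along 0.2595 lat 0.4856 z 0.0607
shift mm [-0.1 -0.6 -0.3] turn [ 0.01 -0.09 -0.23] F [ 0.1 -0.   2. ] t 17.65
```

>>> {"method": "send_rows", "body": {
  "targets": [
    [13,0,0,0,0,0,0],
    [16,0,0,0,0,0,0],
    [22,0,0,0,0,0,0],
    [30,0,0,0,0,0,0],
    [40,0,0,0,0,0,0]
  ],
  "grip_force": 20
}}

```text
t: 18.27
ee_pos: [0.4168, 0.3588, 0.0098]
eef_rot: [0.696, -0.128, 0.127, -0.695]
contact_force: [-0.3, 0.1, 1.3]
width: 0.0398
```

>>> {"method": "send_rows", "body": {
  "targets": [
    [40,0,0,0,0,0,0],
    [40,0,0,4,0,0,0],
    [40,0,0,8,0,0,0],
    [40,0,0,12,0,0,0],
    [40,0,0,15,0,0,0]
  ]
}}

```text
t: 18.9
ee_pos: [0.4169, 0.3589, 0.05]
eef_rot: [0.696, -0.128, 0.127, -0.695]
contact_force: [-0.0, -1.1, -0.5]
width: 0.0404
```

```bash
python3 wm.py | awk 'NR%3==1'
```

```text
186 270 289 along 0.2306 lat 0.4854 z 0.0136
195 268 290 along 0.2304 lat 0.4851 z 0.0389
204 266 291 along 0.2296 lat 0.4848 z 0.0591
213 266 291 along 0.2345 lat 0.4848 z 0.0602
222 266 291 along 0.2395 lat 0.4849 z 0.0603
231 267 291 along 0.2446 lat 0.4852 z 0.0601
240 267 291 along 0.2499 lat 0.4852 z 0.0603
249 267 291 along 0.2555 lat 0.4853 z 0.0604
258 267 290 along 0.2611 lat 0.485 z 0.0599
267 267 290 along 0.267 lat 0.4851 z 0.0599
276 267 290 along 0.2727 lat 0.4851 z 0.06
285 240 318 along 0.2982 lat 0.4858 z 0.0107
294 240 319 along 0.2996 lat 0.4862 z 0.0247
```

Released and stacked. Back off upward and take a final look.

>>> {"method": "send_rows", "body": {
  "targets": [
    [40,0,0,25,0,0,0],
    [40,-3,5,40,0,0,0],
    [40,-8,20,40,0,0,0],
    [40,-15,35,30,0,0,0],
    [40,-20,45,10,0,0,0]
  ]
}}

```text
t: 19.58
ee_pos: [0.3722, 0.4657, 0.1982]
eef_rot: [-0.694, 0.128, -0.129, 0.697]
contact_force: [0.4, 0.4, -0.2]
width: 0.0401
```

>>> {"method": "send_rows", "body": {
  "targets": [
    [40,-20,45,0,0,0,0],
    [40,-20,45,0,0,0,0],
    [40,-15,35,0,0,0,0],
    [40,-5,15,0,0,0,0],
    [40,0,0,0,0,0,0]
  ]
}}

```text
t: 20.2
ee_pos: [0.3107, 0.6041, 0.1939]
eef_rot: [0.696, -0.128, 0.126, -0.695]
contact_force: [-0.9, -0.7, -0.8]
width: 0.0395
```

```bash
python3 v.py; python3 - <<'E'
from fit import *
d=grab('top','end.png'); Q=cloud(d)
ex=lambda c: np.clip(((c[...,0]-c[...,2])/(c.sum(-1)+1)-.06)/.1,0,1)
print(fit(d,[525,317,-21],[0,18,36],(55,152,172,282),ex))
e=np.array([np.cos(np.radians(-21)),np.sin(np.radians(-21))]); n=np.array([-e[1],e[0]])
l=(Q[...,:2]-[.5255,.3175])@np.c_[e,n]
for x,y in((-60,0),(-60,45),(-60,-45),(50,50),(50,-50),(0,50),(0,-50),(0,0),(50,0),(-40,0)):
    k=np.hypot(l[...,0]-x/1000,l[...,1]-y/1000)<.004; print(x,y,np.median(Q[k][:,2]).round(4))
a=dict(np.load('top1.npz'))
for nm,r in dict(cross=(240,275,118,155),star=(158,192,265,302),press=(120,155,160,192),drum=(268,304,265,300),cup=(120,168,105,158),bottle=(300,338,110,158),turner=(425,462,160,270)).items():
    print(nm,np.abs(a['img'][r[2]:r[3],r[0]:r[1]].astype(int)-d['img'][r[2]:r[3],r[0]:r[1]]).mean().round(1))
E
```

```text
[0.31067615 0.60413915 0.19393863] [-0.92132621 -0.69209304 -0.83007762] [-0.04686605  0.02764194 -0.01043025] 0.0394970754122102
top 75 along 0.061 lat -0.001 z 0.021
top 64 along 0.044 lat 0.031 z 0.02
top 62 along 0.015 lat 0.009 z 0.024
top 56 along 0.016 lat -0.034 z 0.029
top 284 along -0.22 lat 0.075 z 0.035
scene 81 along -0.214 lat 0.085 z 0.034
scene 38 along 0.017 lat -0.023 z 0.024
(array([526.05, 318.32, -21.01]), np.float64(72.8), 3293)
-60 0 0.0541
-60 45 0.0541
-60 -45 0.0551
50 50 0.0548
50 -50 0.0531
0 50 0.0542
0 -50 0.054
0 0 0.0413
50 0 0.0438
-40 0 0.0427
cross 2.5
star 2.0
press 2.2
drum 1.9
cup 1.8
bottle 2.0
turner 2.1
```

View pics/end.png

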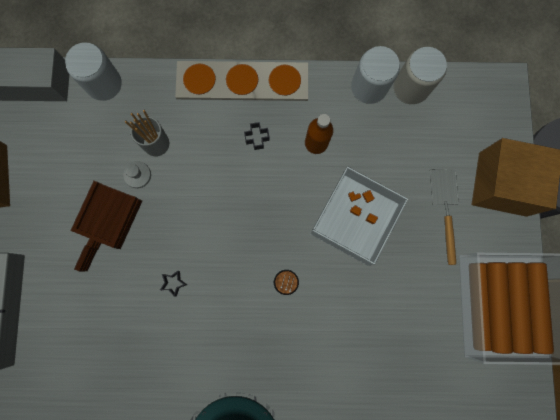

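The picture shows the four sweets in the tub, around (362,208), and the three-tray pile standing at (105,218). Everything else is where it was.

```bash
python3 -c "
from rig import robot; print(robot.sign_off())"
```

```text
the job is handed in; nothing more can be done
None
```

I poured the four sweets into the tub with the tray's lip about 11 mm above the rim and the tray tilted between 20° and 30°. I then stacked the emptied tray right way up on the pile and let it go. The job was handed in at about 20 s on the robot's clock.

**Last checks**
- All four sweets are in the tub, seen separately from above. I did not look closely enough to rule out chips.
- The new tray's rim reads 53–55 mm all round, against 54 expected. Its handle top reads 60 mm, as it should.
- The handles line up to within about 0.5 mm.
- The whole pile fits at about (526, 318) mm, −21°. The two-tray pile fitted at about (526, 318) mm, −21.2° at the start, so it has not moved within what I can measure.
- The bystanders look unchanged between the first and last pictures, and the gripper is clear of everything.

**What disagreed**
- The fingertips were about 36 mm higher than the reported TCP, so the first close shut above the handle without touching anything. I measured the offset with the wrist camera's depth and corrected for it.
- The gripper read 11.4 mm wide on the 14 mm handle, but the hold was firm.
- The overhead camera placed the loaded tray about 3 mm off from the wrist camera, so I aligned the stack with the wrist camera.

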